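# Swap four samples to their right instruments

## Robot

A 6-joint arm with a two-finger parallel gripper is mounted at the origin on the work surface; the furniture and walls round the work are solid. World frame = base frame: x ahead of the robot, y to its left, z up, the work surface at z = 0. Lengths are in m, angles in rad, forces in N, time in s.
With the tool pointing down it reaches from about 0.25 to 0.775 m from the base axis. Payload 8.9 kg.
Tool frame: the origin (TCP) lies at the very end of the fingers, on their centre line; the grasp point (between the pads) lies 19 mm behind it; z points along the fingers, y is the line along which they close (so a half turn about z gives the same grasp; the last joint's range is limited). The gripper opens to 85 mm and grips with 20 to 120 N. Pads are 22 mm wide; open, the fingers measure 114 mm over their backs; the gripper's body (76 mm by 85 mm) begins 54 mm behind the grasp point. The pads swing forward as they close: fully open they stand 13 mm farther back than shut.
Start: joints at [-1.27, 0.291, -0.153, 1.127, 0, 1.431], TCP at [0.224, -0.475, 0.231] pointing down, gripper open.
Joint ranges: [-2.52, 2.52], [-0.91, 1.74], [-1.3, 1.37], [-1.96, 2.02], [-1.52, 1.47], [-3.14, 3.14]. Speed limits (rad/s): [2.22, 2.22, 2.79, 3.14, 3.14, 3.14].

## Interface

Orientations are given as a unit quaternion [w, x, y, z].
In Python, from cell import manip gives the robot as it stands. The module is installed in compiled form; this text tells all that it offers.
- The arm moves only by the tool servo_tool, never from a script. Its argument "series" is a list that holds one entry, the list of rows, each a list of 6 numbers: the shift along the tool's x, y, z in units of 25 mm (1.0 is 25 mm), then the turn, a rotation vector about the tool's x, y, z in units of 5 degrees (1.0 is 5 degrees). In form: [[[x, y, z, wx, wy, wz], ...]]. A call has 1 to 10 rows; each row is the pose to reach, as a shift and turn from the pose commanded when the call began, along the tool's axes at that moment; what a row does not reach only later rows make up. A row lasts 1/12 s, in which the tool goes at most 41.7 mm and 7.16 degrees, less where a joint would pass 70% of its speed; a pose out of reach is approached as far as the arm can. A call with a gripper value outside its range is refused whole. "grip" is the closure, from -1 (fully open) to 1 (shut), set as the call begins (left out, the last holds). The fingers move at their own pace and stop on an object; "newtons" is the grip in N (left out, the last holds). Time passes only in rows, so rows that repeat a pose let the fingers close. It gives the time, the measured TCP pose, the force, the opening and the grip force at its end, in the units of the state.
- manip.state(): the state, without advancing time (a new reading comes with each control period).
- manip.camera(name): name is "scene" or "top" or "wrist"; returns (picture, depth): 384x512x3 uint8, red, green, blue; 384x512 float32, m along the optical axis (not along the pixel's ray), 0 where there is no reading.
- manip.camera_model(name): a dict with "intrinsics" (3x3 intrinsics, pixels), "k1" (the pictures are not rectified: a ray, as slopes to the right and down, at radius r is drawn at 1 + k1 r^2 times it, then the intrinsics apply), "R" (3x3) and "t" (3): a world point X has camera coordinates R X + t. Camera axes: x right, y down, z forward; pixel columns grow to the right and rows downward; lengths in m; the calibration is good to about 2 mm. A picture is of the moment at which its call begins: read the wrist's pose just before it. camera_model takes no time and is no camera call; for the wrist camera it gives the pose at the moment of the call.
- manip.finish_job(): hands the job in; it is judged then, once.
Trained networks look in the newest picture that a camera, given by its name, has taken for a name from the list of things; names that differ only in an ending like _2 or _b are one class to them, and where a whole thing is asked for, a point or a joint stands for the part that bears it (a point fixed in the world has none). Each returns a list of dicts, best first, with "score" (0 to 1); they miss things now and then, are a little off and sometimes report something else, mostly with a low value. They report only what shows in the picture. A call takes as long as a camera call. They do not tell look-alikes from the thing itself.
- manip.trace(camera, target): "pixels" (384x512 bool, what is visible of it).
- manip.tip_of(camera, target): "centre" ([x, y, z] in m, in world coordinates, good to about 4 mm: a listed point, or the origin of a listed thing).
The state is a dict: "time_s": time; "joints": joint angles; "joint_vel": joint speeds; "effort": joint torques, N m; "tool_pos": TCP position; "ee_rot": TCP orientation; "contact_force": force on the tool from outside, world axes, zero at the start; "torque": the same for the moment, N m; "opening": finger opening in m; "grasp_force": force on a finger pad.
Only numpy, scipy, OpenCV 4.12 (cv2) and the standard library are available. Lean on these libraries where they do the work, as an engineer would, in place of code of your own. Each camera call takes 0.05 s, during which the arm holds its last target. There are 200 camera calls.

## Task

The four samples were put on the wrong instruments. Move them round, setting things aside on the free cork mat when you need room, until the petri dish lies on the light pad, the small vial stands on the metal cooling block, the dropper bottle stands on the magnetic stirrer's black plate and the slide box lies on the balance pan. Set each one in the middle of its place, keep all four upright the whole time and let go of them all.

Things in the scene. Friction and masses are not known exactly. Their poses are not given: they have to be found in the camera images.
- petri: Petri dish with lid, clear and round, lying flat; 64 mm across, 16 mm high (the solid part that fingers meet: 59 mm across, 13 mm high). Origin at the centre of its underside, z up. Starts on the balance or the stirrer.
- vial: Small screw vial with a black cap, standing: 23 mm diameter, 54 mm high, the same width from bottom to top. Origin at the centre of its underside, z up. Starts on the stirrer or the balance.
- dropper: Amber dropper bottle with a black bulb, standing: body 31 mm diameter up to 58 mm, bulb 21 mm diameter above, 91 mm high overall. Origin at the centre of its underside, z up. Starts on the light pad or the cooling block.
- slide_box: Grey plastic slide box, lid shut (the lid does not open), lying flat: 88 mm long in its own x (a small lip adds 4 mm at its -x end), 62 mm wide in y, 26 mm high. Grasp it across the 62 mm width, fingers closing along its y. Origin at the centre of its underside. Starts on the cooling block or the light pad; it may finish at any yaw.
- light_pad: Light pad, fixed: thin black plate 150 x 130 mm with a square white panel 112 x 112 mm. Origin on the table under the centre of the white panel, which is the place's middle; the panel's top is 18 mm above the origin. x points away from the robot.
- cooling_block: Cooling block, fixed: bare dark grey metal block 114 x 110 mm, with short fins along its front and back edges (the flat top measures 92 x 110 mm). Origin on the table under the middle of its top; the top is 18 mm above the origin.
- stirrer: Magnetic stirrer, fixed: grey housing 140 x 112 mm with a square black plate 104 x 104 mm and one small white knob (its top 43 mm above the table) in front, towards the robot. Origin on the table under the centre of the black plate; the plate's top is 45 mm above the origin. The knob's axis is 69 mm from the origin in -x.
- balance: Bench balance, fixed: white housing 140 x 116 mm with a round steel pan 100 mm across and a small display and keys in front, towards the robot. Origin on the table under the centre of the pan; the pan's top is 45 mm above the origin. The pan does not move.
- mat: Free spot: plain brown cork mat, fixed, 120 x 120 mm, 4 mm thick, empty at the start. Origin on the table under its centre.
Mind the look-alikes: they are no part of the job. There is more than one size of the balance; the one meant has the size given above.

How it is judged:
By the outcome, as a careful person would: the job done as asked, in the order asked, and still so for the second after the job is handed in, with the robot touching nothing.
It also fails if it takes over 128 s, if anything falls off the work surface, if the arm or the gripper's body presses on something with over 40 N, if the wrist force passes 120 N, or if a joint passes its speed limit or range.

## Working session

There is one attempt and no reset: what is moved stays moved. The work goes in short steps, Python scripts to look and compute and a tool call to move; the robot and the scene stay as the last step left them, time stands still between calls to the robot, and variables do not carry over. Pictures are saved under pics/ and viewed, at most 14 in all, crops included, and the job is handed in when it is done.

Besides the shell and the picture viewer there is one more tool, called by a JSON object that holds its "op" and its "data". servo_tool: Moves the arm, as the interface text tells. Its arguments: {"type":"object","properties":{"series":{"type":"array","items":{"type":"array","items":{"type":"array","items":{"type":"number"}}}},"grip":{"type":"number"},"newtons":{"type":"number"}},"required":["series"]}

```bash
mkdir -p pics
cat > h.py <<'E'
import numpy as np, cv2
from cell import manip
def model(n):
    m=manip.camera_model(n); return np.array(m["intrinsics"]),m["k1"],np.array(m["R"]),np.array(m["t"])
def px2w(n,u,v,z=None,d=None,m=None):
    K,k1,R,t=m or model(n)
    x=np.array([(u-K[0,2])/K[0,0],(v-K[1,2])/K[1,1]]); y=x.copy()
    for _ in range(20): y=x/(1+k1*(y@y))
    ray=np.array([y[0],y[1],1.]); c=-R.T@t; w=R.T@ray
    if d is None: d=(z-c[2])/w[2]
    return c+d*w
def w2px(n,X,m=None):
    K,k1,R,t=m or model(n); c=R@np.array(X)+t; s=c[:2]/c[2]; s=s*(1+k1*(s@s))
    return np.array([K[0,0]*s[0]+K[0,2],K[1,1]*s[1]+K[1,2]])
def save(img,name): cv2.imwrite("pics/"+name,cv2.cvtColor(img,cv2.COLOR_RGB2BGR))
E
cat > a.py <<'E'
from h import *
s=manip.state(); print({k:np.round(v,3) for k,v in s.items()})
for c in("top","scene"):
    p,d=manip.camera(c); save(p,c+"0.png"); np.save(c+"0.npy",d)
    print(c,np.round(-model(c)[2].T@model(c)[3],3))
    for n in "petri vial dropper slide_box light_pad cooling_block stirrer balance mat".split():
        for r in manip.tip_of(c,n): print(c,n,round(r["score"],2),np.round(r["centre"],3),np.round(w2px(c,r["centre"])))
E
python3 a.py
```

```text
{'time_s': np.float64(0.0), 'joints': array([-1.27 ,  0.291, -0.154,  1.127, -0.   ,  1.432]), 'joint_vel': array([-0.   , -0.001, -0.001, -0.001, -0.001, -0.002]), 'effort': array([ 2.0000e-03, -5.3715e+01,  3.3137e+01,  1.6000e-02, -0.0000e+00,
       -0.0000e+00]), 'tool_pos': array([ 0.223, -0.475,  0.231]), 'ee_rot': array([-0.001,  0.976,  0.218, -0.   ]), 'contact_force': array([-0.933, -0.407, -0.564]), 'torque': array([ 0.041, -0.012, -0.027]), 'grasp_force': np.float64(0.0), 'opening': np.float64(0.085)}
top [ 0.342 -0.014  1.506]
top petri 0.77 [ 0.691 -0.166  0.048] [287. 119.]
top petri 0.48 [ 0.461 -0.013  0.018] [244. 186.]
top petri 0.38 [ 0.669  0.147 -0.001] [199. 129.]
top vial 0.37 [0.664 0.147 0.043] [197. 127.]
top dropper 0.42 [ 0.463 -0.016  0.015] [245. 185.]
top slide_box 0.75 [0.454 0.274 0.02 ] [162. 188.]
top light_pad 0.87 [ 0.465 -0.01  -0.   ] [243. 185.]
top cooling_block 0.91 [ 0.463  0.275 -0.003] [163. 186.]
top stirrer 0.66 [ 0.669  0.146 -0.003] [199. 129.]
top balance 0.73 [ 0.681 -0.161 -0.004] [284. 125.]
top balance 0.55 [ 0.229 -0.332 -0.006] [335. 250.]
top balance 0.23 [0.668 0.144 0.045] [198. 126.]
top mat 0.73 [ 0.468 -0.256 -0.003] [312. 183.]
scene [-0.4   -0.694  0.536]
scene petri 0.76 [ 0.691 -0.164  0.048] [334. 186.]
scene petri 0.54 [0.457 0.274 0.017] [180. 180.]
scene vial 0.52 [0.667 0.146 0.047] [251. 165.]
scene dropper 0.69 [ 0.464 -0.01   0.019] [249. 203.]
scene slide_box 0.61 [0.458 0.275 0.018] [180. 180.]
scene light_pad 0.69 [ 0.462 -0.014 -0.002] [249. 211.]
scene light_pad 0.65 [0.665 0.148 0.047] [250. 165.]
scene cooling_block 0.68 [0.46  0.275 0.004] [181. 184.]
scene stirrer 0.63 [0.667 0.146 0.002] [250. 177.]
scene balance 0.74 [ 0.681 -0.159  0.002] [330. 200.]
scene balance 0.56 [ 0.232 -0.338 -0.003] [300. 293.]
scene mat 0.63 [ 0.468 -0.253  0.002] [322. 236.]
```

```bash
python3 -c "
import cv2
p=cv2.imread('pics/top0.png')[70:300,110:390];cv2.imwrite('pics/top0c.png',cv2.resize(p,None,fx=2.6,fy=2.6,interpolation=2))
p=cv2.imread('pics/scene0.png');cv2.imwrite('pics/scene0c.png',cv2.resize(p,None,fx=1.5,fy=1.5,interpolation=2))"
```

```text
(no output)
```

View pics/top0c.png

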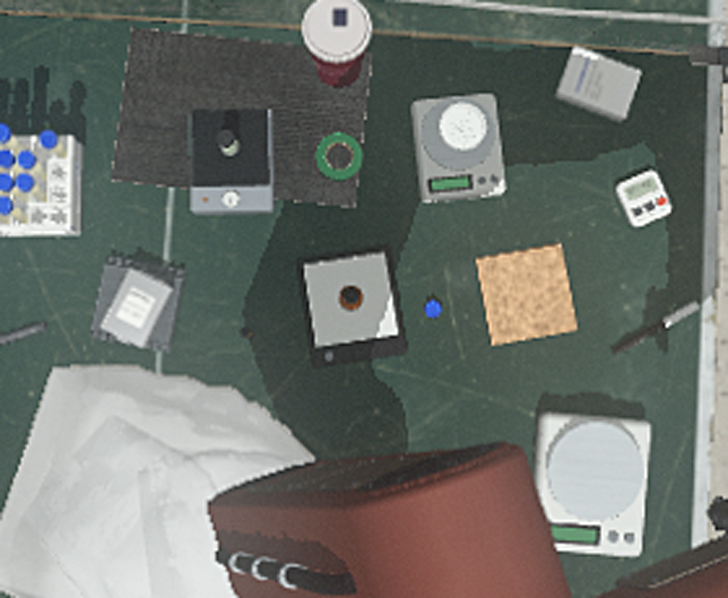

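View pics/scene0c.png

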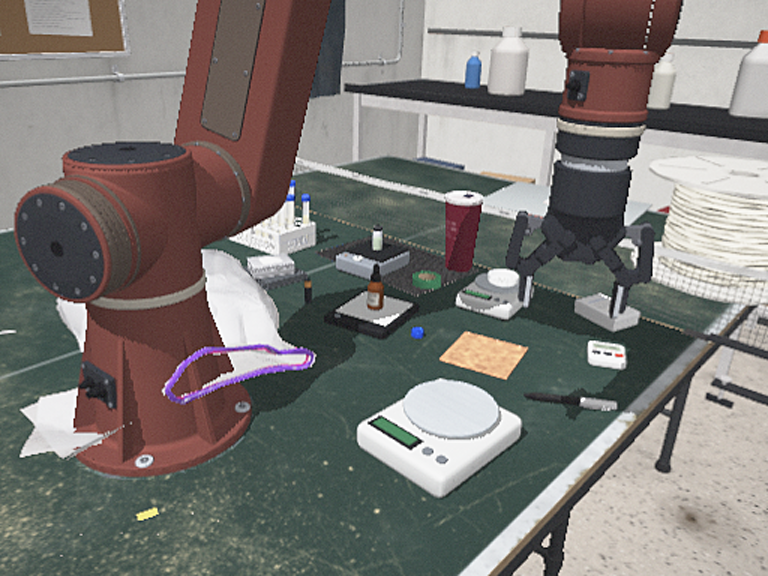

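Top view (crop, /2.6 + (110,70)): two balances. The small one is at about (287,125) with the petri dish on it; the big one at (339,250) is the decoy. There are two grey boxes: the one on the cooling block at (163,187), and a decoy at (341,103). The vial is on the stirrer at (198,124) and the dropper on the light pad at (245,184). The mat is free at (312,183), and a tall tumbler stands at (240,85).

Next I'll refine the geometry from masks.

```bash
cat > b.py <<'E'
from h import *
import sys
H=dict(petri=.061,vial=.099,dropper=.109,slide_box=.044,light_pad=.018,cooling_block=.018,stirrer=.045,balance=.045,mat=.004)
p,d=manip.camera("top"); M=model("top")
for n in H:
    for r in manip.trace("top",n)[:2]:
        m=r["pixels"]; 
        if m.sum()<8: continue
        ys,xs=np.nonzero(m); 
        W=np.array([px2w("top",x,y,d=d[y,x],m=M) for x,y in zip(xs,ys)])
        c=cv2.findContours(m.astype(np.uint8),0,1)[0]; c=max(c,key=len)[:,0]
        P=np.array([px2w("top",x,y,z=H[n],m=M)[:2] for x,y in c])*1000
        (cx,cy),(w,h),a=cv2.minAreaRect(P.astype(np.float32))
        print(n,round(r["score"],2),"px",m.sum(),np.round([xs.mean(),ys.mean()],1),"rect",np.round([cx,cy,w,h,a],1),"z med/98",np.round(np.percentile(W[:,2],[50,98]),3),"med",np.round(W.mean(0)[:2],3))
E
python3 b.py
python3 - <<'E'
from h import *
p,d=cv2.imread('pics/top0.png'),0
K,_,R,t=model("top"); print(K.round(1))
# tumbler height
D=np.load("top0.npy"); print([np.round(px2w("top",u,v,d=D[v,u]),3) for u,v in[(240,82),(240,95),(340,103)]])
E
```

```text
petri 0.63 px 271 [287.2 118.4] rect [ 690.2 -166.1   59.    63.8   88.9] z med/98 [0.06  0.066] med [ 0.689 -0.165]
vial 0.61 px 61 [196.6 124.5] rect [6.613e+02 1.436e+02 3.090e+01 2.350e+01 1.000e-01] z med/98 [0.096 0.104] med [0.664 0.145]
dropper 0.38 px 66 [244.2 184.5] rect [457.1 -13.5  26.3  29.6  89.4] z med/98 [0.071 0.108] med [ 0.46  -0.014]
slide_box 0.82 px 496 [162.6 188. ] rect [452.1 265.8  65.4  95.1  63.5] z med/98 [0.043 0.05 ] med [0.453 0.267]
light_pad 0.59 px 1550 [244.6 187.7] rect [454.7 -16.  152.9 134.2   9.6] z med/98 [0.017 0.024] med [ 0.453 -0.015]
cooling_block 0.92 px 480 [163.9 183.7] rect [462.4 270.6 108.2 116.5  78.4] z med/98 [0.015 0.035] med [0.47  0.266]
cooling_block 0.65 px 1517 [244.7 187.6] rect [454.9 -16.5 149.8 131.9   8.8] z med/98 [0.017 0.024] med [ 0.454 -0.016]
stirrer 0.56 px 1288 [198.2 131.8] rect [649.  146.3 114.9 144.9  89.9] z med/98 [0.043 0.052] med [0.647 0.143]
balance 0.79 px 2104 [337.8 254.6] rect [ 213.7 -328.3  151.7  180.5   86. ] z med/98 [0.048 0.059] med [ 0.219 -0.33 ]
balance 0.68 px 1037 [285.2 128.6] rect [ 664.2 -161.   140.9  116.4    5.1] z med/98 [0.035 0.049] med [ 0.657 -0.159]
mat 0.63 px 1116 [312.  183.2] rect [ 468.7 -254.   120.6  121.4    8.7] z med/98 [0.003 0.011] med [ 0.468 -0.253]
mat 0.22 px 281 [288.  118.2] rect [ 704.  -174.    64.9   66.3   88.9] z med/98 [0.06  0.066] med [ 0.69  -0.168]
[[426.9   0.  253.6]
 [  0.  426.9 186.2]
 [  0.    0.    1. ]]
[array([ 0.784, -0.004,  0.169]), array([ 0.752, -0.003,  0.131]), array([ 0.753, -0.36 ,  0.026])]
```

{"op": "servo_tool", "data": {"series": [[[16.5,-12.6,0,0,0,-31],[16.5,-12.6,0,0,0,-31],[16.5,-12.6,0,0,0,-31],[16.5,-12.6,0,0,0,-31],[16.5,-12.6,0,0,0,-31],[16.5,-12.6,0,0,0,-31],[16.5,-12.6,0,0,0,-31],[16.5,-12.6,0,0,0,-31],[16.5,-12.6,0,0,0,-31],[16.5,-12.6,0,0,0,-31]]], "grip": -1, "newtons": 30}}

```text
time_s: 2.33
tool_pos: [0.4161, -0.1033, 0.2316]
ee_rot: [0.0, 0.662, 0.75, 0.0]
contact_force: [1.2, -1.3, -0.1]
opening: 0.0855
grasp_force: 0.0
```

{"op": "servo_tool", "data": {"series": [[[3.3,2.2,0,0,0,-16.6],[3.3,2.2,0,0,0,-16.6],[3.3,2.2,0,0,0,-16.6],[3.3,2.2,0,0,0,-16.6],[3.3,2.2,0,0,0,-16.6],[3.3,2.2,0,0,0,-16.6],[3.3,2.2,0,0,0,-16.6],[3.3,2.2,0,0,0,-16.6],[3.3,2.2,0,0,0,-16.6],[3.3,2.2,0,0,0,-16.6]]]}}

```text
time_s: 3.17
tool_pos: [0.4603, -0.0168, 0.2313]
ee_rot: [0.0, 0.098, 0.995, -0.0]
contact_force: [-0.3, -0.2, 0.1]
opening: 0.0851
grasp_force: 0.0
```

```bash
cat > w.py <<'E'
from h import *
import sys
names=sys.argv[2:]
M=model("wrist"); s=manip.state()
p,d=manip.camera("wrist"); save(p,sys.argv[1]+".png"); np.save("d.npy",d)
print("tcp",np.round(s["tool_pos"],4),np.round(s["ee_rot"],3),"joints",np.round(s["joints"],2),"cam",np.round(-M[2].T@M[3],3),"axis",np.round(M[2][2],2))
H=dict(petri=.061,vial=.099,dropper=.109,slide_box=.044,light_pad=.018,cooling_block=.018,stirrer=.045,balance=.045,mat=.004)
for n in names:
    for r in manip.tip_of("wrist",n)[:2]: print(n,"tip",round(r["score"],2),np.round(r["centre"],3),w2px("wrist",r["centre"],M).round())
E
python3 w.py w1 dropper light_pad
```

```text
tcp [ 0.4603 -0.0168  0.2313] [ 0.     0.098  0.995 -0.   ] joints [-0.2   0.17 -0.31  1.09 -0.    0.  ] cam [ 0.384 -0.001  0.374] axis [ 0.3  -0.06 -0.95]
dropper tip 0.82 [ 0.464 -0.012  0.016] [257. 167.]
light_pad tip 0.91 [ 0.468 -0.01   0.001] [259. 167.]
```

View pics/w1.png

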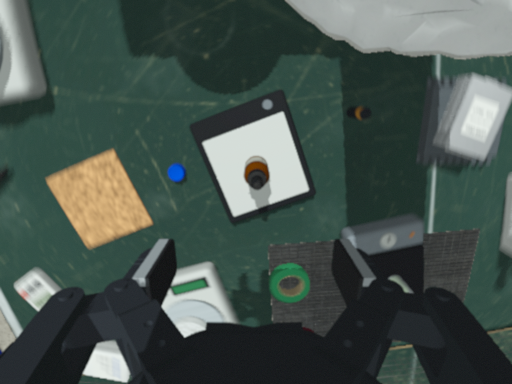

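Wrist view: the dropper is at about (257,175) on the white panel, with the panel spanning (200–312, 110–220). A tiny look-alike bottle is at (358,113), and the mat is at (98,198). I'll measure precisely from the depth.

```bash
cat >> h.py <<'E'
def cloud(n,d,m=None):
    K,k1,R,t=m or model(n)
    v,u=np.mgrid[0:384,0:512]
    q=cv2.undistortPoints(np.stack([u,v],-1).reshape(-1,1,2).astype(np.float64),K,np.array([k1,0,0,0.])).reshape(384,512,2)
    c=np.dstack([q*d[...,None],d])
    return (c-t)@R
def rect(P): 
    P=np.asarray(P)[:,:2].astype(np.float32)*1000
    (a,b),(w,h),g=cv2.minAreaRect(P); return np.round([a,b,w,h,g],1)
E
python3 - <<'E'
from h import *
d=np.load("d.npy"); M=model("wrist"); W=cloud("wrist",d,M); p=cv2.cvtColor(cv2.imread("pics/w1.png"),cv2.COLOR_BGR2RGB).astype(int)
near=np.hypot(W[...,0]-.463,W[...,1]+.012)<.03
for lo,hi in((.1,.115),(.08,.1),(.03,.076)):
    q=W[near&(W[...,2]>lo)&(W[...,2]<hi)]; print(lo,len(q),rect(q) if len(q)>3 else 0, q.mean(0).round(4))
# white panel
m=((p.min(2)>140)&(np.hypot(W[...,0]-.463,W[...,1]+.012)<.1)&(W[...,2]>.01)&(W[...,2]<.027)).astype(np.uint8)
n,l,st,_=cv2.connectedComponentsWithStats(m); k=1+st[1:,4].argmax()
v,u=np.nonzero(l==k); P=[px2w("wrist",a,b,z=.018,m=M) for a,b in zip(u,v)]
print("panel",len(u),rect(P), "zmed",np.median(W[l==k][:,2]))
E
```

```text
0.1 111 [463.  -13.9  11.6  11.6  21.7] [ 0.4619 -0.0136  0.1059]
0.08 192 [462.3 -13.7  20.2  19.1  72.8] [ 0.4594 -0.0132  0.087 ]
0.03 352 [461.1 -13.7  30.9  26.9  83. ] [ 0.455  -0.0125  0.0604]
panel 6186 [463.2 -12.9 112.8 112.6   8.8] zmed 0.017830012772744028
```

{"op": "servo_tool", "data": {"series": [[[-0.08,0.15,0,0,0,-1.2],[-0.08,0.15,0.5,0,0,-2.2],[-0.08,0.15,2,0,0,-2.2],[-0.08,0.15,3.5,0,0,-2.2],[-0.08,0.15,5,0,0,-2.2],[-0.08,0.15,6,0,0,-2.2],[-0.08,0.15,6.8,0,0,-2.2],[-0.08,0.15,7.3,0,0,-2.2],[-0.08,0.15,7.6,0,0,-2.2],[-0.08,0.15,7.6,0,0,-2.2]]]}}

```text
time_s: 4.15
tool_pos: [0.4621, -0.0134, 0.0401]
ee_rot: [-0.001, 0.006, 1.0, 0.0]
contact_force: [-0.8, -0.0, -0.4]
opening: 0.0854
grasp_force: 0.0
```

{"op": "servo_tool", "data": {"series": [[[0,0,0,0,0,0],[0,0,0,0,0,0],[0,0,0,0,0,0],[0,0,0,0,0,0],[0,0,0,0,0,0],[0,0,0,0,0,0],[0,0,0,0,0,0],[0,0,0,0,0,0]]], "grip": 0.9, "newtons": 30}}

```text
time_s: 4.82
tool_pos: [0.4636, -0.0137, 0.042]
ee_rot: [0.001, 0.005, 1.0, -0.0]
contact_force: [-0.6, 0.4, 6.2]
opening: 0.0303
grasp_force: 29.2
```

{"op": "servo_tool", "data": {"series": [[[0,0,-0.4,0,0,0],[0,0,-1.2,0,0,0],[0,-0.5,-1.8,0,0,0],[0,-1.7,-2,0,0,0],[-0.2,-3.2,-2,0,0,0],[-0.2,-4.8,-2,0,0,0],[-0.2,-6.4,-2,0,0,0],[-0.2,-7.9,-2,0,0,0],[-0.2,-9,-2,0,0,0],[-0.2,-9.6,-2,0,0,0]]]}}

```text
time_s: 5.65
tool_pos: [0.4657, -0.257, 0.0916]
ee_rot: [0.0, 0.006, 1.0, -0.001]
contact_force: [-0.3, 0.6, -0.0]
opening: 0.0303
grasp_force: 29.8
```

{"op": "servo_tool", "data": {"series": [[[0,0,0,0,0,0],[0,0,0.4,0,0,0],[0,0,1.2,0,0,0],[0,0,1.8,0,0,0],[0,0,2.2,0,0,0],[0,0,2.4,0,0,0],[0,0,2.5,0,0,0],[0,0,2.5,0,0,0]]]}}

```text
time_s: 6.32
tool_pos: [0.4656, -0.2527, 0.0287]
ee_rot: [-0.0, 0.004, 1.0, 0.0]
contact_force: [0.5, -0.1, -0.1]
opening: 0.0303
grasp_force: 29.8
```

{"op": "servo_tool", "data": {"series": [[[0,0,0.03,0,0,0],[0,0,0.03,0,0,0],[0,0,0.03,0,0,0],[0,0,0.03,0,0,0],[0,0,0.03,0,0,0],[0,0,-0.5,0,0,0],[0,0,-1.5,0,0,0],[0,0,-3,0,0,0],[0,0,-4.5,0,0,0],[0,0,-6,0,0,0]]], "grip": -1}}

```text
time_s: 7.15
tool_pos: [0.4653, -0.2533, 0.1805]
ee_rot: [-0.0, 0.005, 1.0, 0.0]
contact_force: [0.4, -0.9, 0.7]
opening: 0.0852
grasp_force: 0.0
```

{"op": "servo_tool", "data": {"series": [[[-1,0.4,-1,0,0,0],[-2.5,1,-2,0,0,0],[-4,1.6,-2,0,0,0],[-5.5,2.2,-2,0,0,0],[-7,2.8,-2,0,0,0],[-8,3.4,-2,0,0,0],[-8.5,3.6,-2,0,0,0],[-8.6,3.6,-2,0,0,0],[-8.6,3.6,-2,0,0,0]]]}}

```text
time_s: 7.9
tool_pos: [0.6818, -0.1654, 0.2281]
ee_rot: [-0.0, 0.004, 1.0, 0.0]
contact_force: [-0.3, -0.4, 1.3]
opening: 0.0855
grasp_force: 0.0
```

```bash
python3 w.py w2 petri balance
```

```text
tcp [ 0.6818 -0.1654  0.2281] [-0.     0.004  1.     0.   ] joints [-0.34  0.65  0.42  1.34 -0.   -0.33] cam [ 0.604 -0.164  0.37 ] axis [ 0.3  -0.   -0.95]
petri tip 0.58 [ 0.694 -0.166  0.048] [252. 181.]
balance tip 0.6 [ 0.683 -0.161  0.002] [256. 164.]
```

View pics/w2.png

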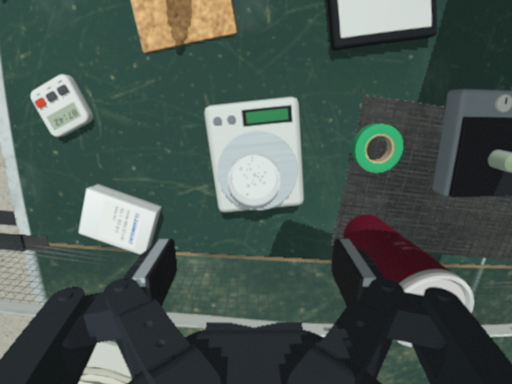

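Petri at about (252,180) on the small balance's pan, centre about (258,169). The decoy box is at (122,217). I'll make a rectified top-down image for the circles.

```bash
cat >> h.py <<'E'
def ortho(img,n,cx,cy,z,half=.09,s=.0005,m=None):
    K,k1,R,t=m or model(n); N=int(2*half/s)
    r,c=np.mgrid[0:N,0:N]; X=np.dstack([cx+half-r*s,cy+half-c*s,np.full(r.shape,z)])
    q=X@R.T+t; a=q[...,:2]/q[...,2:]; a=a*(1+k1*(a**2).sum(-1,keepdims=True))
    return cv2.remap(img,(a[...,0]*K[0,0]+K[0,2]).astype(np.float32),(a[...,1]*K[1,1]+K[1,2]).astype(np.float32),1)
E
cat > c.py <<'E'
from h import *
p=cv2.cvtColor(cv2.imread("pics/w2.png"),cv2.COLOR_BGR2RGB); M=model("wrist"); d=np.load("d.npy"); W=cloud("wrist",d,M)
o=ortho(p,"wrist",.685,-.16,.045,m=M); o2=ortho(p,"wrist",.685,-.16,.061,m=M)
for im,r0,r1,dx in((o,97,104,"pan"),(o2,57,67,"petri")):
    g=cv2.medianBlur(cv2.cvtColor(im,cv2.COLOR_RGB2GRAY),5)
    c=cv2.HoughCircles(g,cv2.HOUGH_GRADIENT_ALT,1,20,param1=60,param2=.3,minRadius=r0,maxRadius=r1)
    if c is not None:
        for x,y,r in c[0][:3]: print(dx,.685+.09-y*.0005,-.16+.09-x*.0005,r*.5)
q=W[(np.hypot(W[...,0]-.69,W[...,1]+.166)<.05)&(W[...,2]>.055)]; print("cloud",rect(q),np.median(q,0),np.percentile(q[:,2],[10,90]))
m=manip.trace("wrist","petri")[0]["pixels"]; print("trace",rect([px2w("wrist",x,y,z=.061,m=M) for y,x in zip(*np.nonzero(m))]))
save(np.hstack([o,o2]),"o2.png")
E
python3 c.py
```

```text
pan 0.68299997 -0.1605 50.272995
petri 0.69 -0.165 31.111584
cloud [ 689.5 -165.9   99.8   62.4   89.5] [ 0.66872967 -0.16580743  0.31104403] [0.24560587 0.32542449]
trace [ 688.9 -165.8   61.6   62.4   44.5]
```

View pics/o2.png

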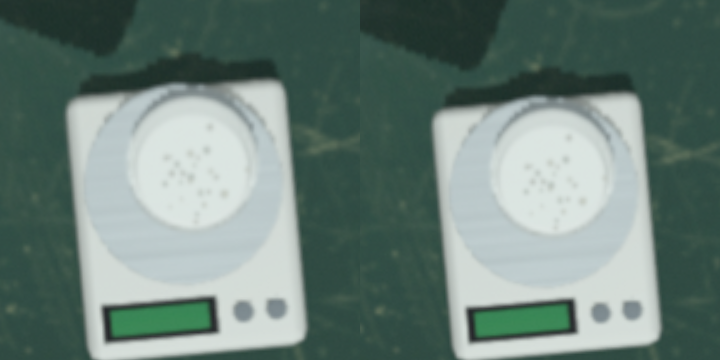

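Run:
```python
from h import *
M=model("wrist"); W=cloud("wrist",np.load("d.npy"),M); s=manip.state()["tool_pos"]
for sl in (slice(130,185),slice(325,385)):
    q=W[235:300,sl].reshape(-1,3); q=q[q[:,2]>.15]; i=np.argsort(q[:,2])[:6]; print((q[i]-s).round(4))
    t=q[q[:,2]<.27]; print((t.min(0)-s).round(4),(t.max(0)-s).round(4))
```

```text
[[ 0.0044 -0.0422  0.0124]
 [-0.0025 -0.042   0.0124]
 [-0.0074 -0.042   0.0125]
 [ 0.0031 -0.042   0.0126]
 [-0.0021 -0.0419  0.0128]
 [-0.0014 -0.042   0.0128]]
[-0.0124 -0.0557  0.0124] [ 0.0104 -0.0411  0.0407]
[[ 0.0039  0.0434  0.0126]
 [-0.0061  0.0442  0.0128]
 [-0.0002  0.0435  0.0132]
 [ 0.0093  0.0437  0.0132]
 [ 0.0023  0.0437  0.0132]
 [-0.0027  0.0438  0.0132]]
[-0.012   0.0429  0.0126] [0.0116 0.0576 0.0407]
```

{"op": "servo_tool", "data": {"series": [[[-0.33,0,1,0,0,0],[-0.33,0,2.5,0,0,0],[-0.33,0,4,0,0,0],[-0.33,0,5.2,0,0,0],[-0.33,0,6.2,0,0,0],[-0.33,0,6.8,0,0,0],[-0.33,0,7.2,0,0,0],[-0.33,0,7.4,0,0,0],[-0.33,0,7.48,0,0,0],[-0.33,0,7.48,0,0,0]]]}}

```text
time_s: 8.93
tool_pos: [0.6901, -0.1662, 0.0426]
ee_rot: [0.001, 0.005, 1.0, -0.0]
contact_force: [-0.3, -0.6, 0.7]
opening: 0.0851
grasp_force: 0.0
```

{"op": "servo_tool", "data": {"series": [[[0,0,0,0,0,0],[0,0,0,0,0,0],[0,0,0,0,0,0],[0,0,0,0,0,0],[0,0,0,0,0,0],[0,0,0,0,0,0]]], "grip": 0.6, "newtons": 25}}

```text
time_s: 9.43
tool_pos: [0.6905, -0.166, 0.0432]
ee_rot: [0.001, 0.005, 1.0, -0.0]
contact_force: [-1.0, -0.2, 6.3]
opening: 0.0582
grasp_force: 26.2
```

{"op": "servo_tool", "data": {"series": [[[0,0,-0.5,0,0,0],[0,0,-1.3,0,0,0],[0.6,0.4,-1.9,0,0,0],[1.8,1.2,-2,0,0,0],[3.1,2.1,-2,0,0,0],[4.4,3,-2,0,0,0],[5.7,3.8,-2,0,0,0],[7,4.7,-2,0,0,0],[8.2,5.5,-2,0,0,0],[9.1,6.1,-2,0,0,0]]]}}

```text
time_s: 10.27
tool_pos: [0.4612, -0.0095, 0.0925]
ee_rot: [-0.0, 0.005, 1.0, 0.0]
contact_force: [-0.2, -0.1, 0.1]
opening: 0.0578
grasp_force: 27.1
```

{"op": "servo_tool", "data": {"series": [[[0,0,0,0,0,0],[0,0,0.5,0,0,0],[0,0,1.2,0,0,0],[0,0,1.9,0,0,0],[0,0,2.4,0,0,0],[0,0,2.7,0,0,0],[0,0,2.8,0,0,0],[0,0,2.8,0,0,0]]]}}

```text
time_s: 10.93
tool_pos: [0.4641, -0.0111, 0.0219]
ee_rot: [-0.0, 0.005, 1.0, 0.0]
contact_force: [0.3, -0.5, 1.4]
opening: 0.0578
grasp_force: 27.1
```

{"op": "servo_tool", "data": {"series": [[[0.04,-0.08,0.05,0,0,0],[0.04,-0.08,0.1,0,0,0],[0.04,-0.08,0.15,0,0,0],[0.04,-0.08,0.18,0,0,0],[0.04,-0.08,0.18,0,0,0]]]}}

```text
time_s: 11.35
tool_pos: [0.4629, -0.013, 0.0174]
ee_rot: [0.0, 0.005, 1.0, -0.0]
contact_force: [0.8, -0.1, -0.9]
opening: 0.0578
grasp_force: 27.1
```

{"op": "servo_tool", "data": {"series": [[[0,0,0.03,0,0,0],[0,0,0.06,0,0,0],[0,0,0.06,0,0,0]]]}}

```text
time_s: 11.6
tool_pos: [0.463, -0.013, 0.0161]
ee_rot: [0.0, 0.005, 1.0, -0.0]
contact_force: [-1.8, 0.5, 6.5]
opening: 0.0578
grasp_force: 27.6
```

{"op": "servo_tool", "data": {"series": [[[0,0,0,0,0,0],[0,0,0,0,0,0],[0,0,0,0,0,0],[0,0,0,0,0,0],[0,0,-0.5,0,0,0],[0,0,-1.5,0,0,0],[0,0,-3,0,0,0],[0,0,-4.5,0,0,0],[0,0,-6,0,0,0],[0,0,-7,0,0,0]]], "grip": -1}}

```text
time_s: 12.43
tool_pos: [0.4635, -0.0131, 0.1942]
ee_rot: [0.001, 0.005, 1.0, -0.0]
contact_force: [0.7, -0.6, -0.4]
opening: 0.0856
grasp_force: 0.0
```

{"op": "servo_tool", "data": {"series": [[[0,0.8,-0.7,0,0,0.5],[0.1,2,-1.4,0,0,1.5],[0.3,3.5,-1.4,0,0,2.5],[0.5,5,-1.4,0,0,3.5],[0.7,6.5,-1.4,0,0,4.5],[0.9,8,-1.4,0,0,5.3],[0.9,9.5,-1.4,0,0,5.3],[0.9,10.7,-1.4,0,0,5.3],[0.9,11.1,-1.4,0,0,5.3],[0.9,11.1,-1.4,0,0,5.3]]]}}

```text
time_s: 13.27
tool_pos: [0.4426, 0.2667, 0.2255]
ee_rot: [-0.0, 0.232, 0.973, 0.0]
contact_force: [-0.5, 0.2, 0.8]
opening: 0.0854
grasp_force: 0.0
```

```bash
python3 w.py w3 slide_box cooling_block petri
cat > c3.py <<'E'
from h import *
p=cv2.cvtColor(cv2.imread("pics/w3.png"),cv2.COLOR_BGR2RGB); M=model("wrist"); W=cloud("wrist",np.load("d.npy"),M)
near=np.hypot(W[...,0]-.455,W[...,1]-.268)<.07
q=W[near&(W[...,2]>.038)&(W[...,2]<.052)]; print("box",len(q),rect(q),np.median(q[:,2]))
near=np.hypot(W[...,0]-.46,W[...,1]-.272)<.1
q=W[near&(W[...,2]>.012)&(W[...,2]<.024)]; print("block",len(q),rect(q),np.median(q[:,2]))
near=np.hypot(W[...,0]-.463,W[...,1]+.013)<.05
q=W[near&(W[...,2]>.027)&(W[...,2]<.04)]; print("petri",len(q),rect(q) if len(q)>4 else 0)
o=ortho(p,"wrist",.46,.27,.018,m=M);o2=ortho(p,"wrist",.46,.27,.044,m=M)
save(np.hstack([o,o2]),"o3.png")
E
python3 c3.py
```

```text
tcp [0.4426 0.2667 0.2255] [-0.     0.232  0.973  0.   ] joints [ 0.4   0.28 -0.19  1.11  0.    0.87] cam [0.374 0.303 0.368] axis [ 0.27 -0.14 -0.95]
slide_box tip 0.67 [0.447 0.269 0.019] [256. 168.]
petri tip 0.62 [ 0.465 -0.015  0.02 ] [ 94. 262.]
box 3542 [452.9 268.6  62.2  91.5  63.3] 0.044352987390378254
block 2775 [443.6 275.6 110.3 152.5  78.3] 0.01787023770545772
petri 1296 [461.9 -15.1  61.7  63.9  16.8]
```

View pics/o3.png

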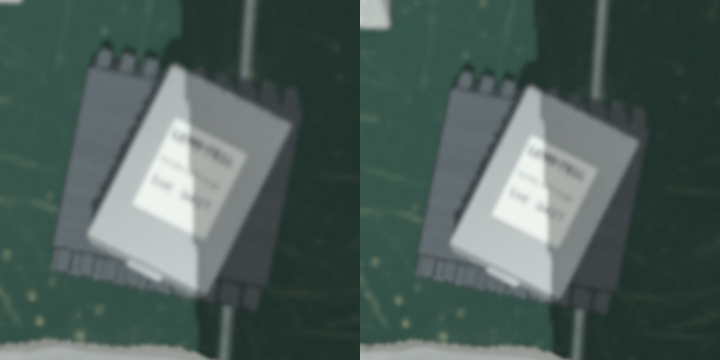

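{"op": "servo_tool", "data": {"series": [[[-0.41,0.25,1.2,0,0,0],[-0.41,0.25,2.8,0,0,0],[-0.41,0.25,4.4,0,0,0],[-0.41,0.25,5.8,0,0,0],[-0.41,0.25,6.9,0,0,0],[-0.41,0.25,7.6,0,0,0],[-0.41,0.25,8.1,0,0,0],[-0.41,0.25,8.35,0,0,0],[-0.41,0.25,8.45,0,0,0],[-0.41,0.25,8.45,0,0,0]]]}}

```text
time_s: 14.3
tool_pos: [0.4552, 0.2649, 0.0147]
ee_rot: [-0.0, 0.235, 0.972, -0.0]
contact_force: [-0.5, -0.3, 1.4]
opening: 0.0854
grasp_force: 0.0
```

{"op": "servo_tool", "data": {"series": [[[0,0,0,0,0,0],[0,0,0,0,0,0],[0,0,0,0,0,0],[0,0,0,0,0,0],[0,0,0,0,0,0],[0,0,0,0,0,0]]], "grip": 0.6, "newtons": 40}}

```text
time_s: 14.8
tool_pos: [0.456, 0.2659, 0.0158]
ee_rot: [0.001, 0.234, 0.972, 0.001]
contact_force: [0.3, -0.4, 5.5]
opening: 0.0616
grasp_force: 44.0
```

{"op": "servo_tool", "data": {"series": [[[0,0,-0.5,0,0,0],[0,0,-1.4,0,0,0],[0,0,-2.5,0,0,0],[-0.4,-0.3,-3.1,0,0,0],[-1.3,-0.9,-3.2,0,0,0],[-2.5,-1.7,-3.2,0,0,0],[-3.8,-2.6,-3.2,0,0,0],[-5,-3.5,-3.2,0,0,0],[-6.3,-4.4,-3.2,0,0,0],[-7.5,-5.2,-3.2,0,0,0]]]}}

```text
time_s: 15.63
tool_pos: [0.5637, 0.0624, 0.0954]
ee_rot: [0.001, 0.234, 0.972, 0.0]
contact_force: [0.1, 0.8, -0.1]
opening: 0.0614
grasp_force: 44.1
```

{"op": "servo_tool", "data": {"series": [[[-1.2,-0.8,0,0,0,-0.6],[-2.4,-1.7,0,0,0,-1.4],[-3.6,-2.5,0,0,0,-2.4],[-4.8,-3.3,0,0,0,-3.4],[-6,-4.1,0,0,0,-4.4],[-7,-4.8,0,0,0,-5.2],[-7.8,-5.4,0,0,0,-5.4],[-8.2,-5.7,0,0,0,-5.4],[-8.42,-5.8,0,0,0,-5.4],[-8.42,-5.8,0,0,0,-5.4]]]}}

```text
time_s: 16.47
tool_pos: [0.6847, -0.1614, 0.0947]
ee_rot: [0.0, 0.001, 1.0, -0.0]
contact_force: [-1.5, 0.2, -0.4]
opening: 0.0611
grasp_force: 44.1
```

{"op": "servo_tool", "data": {"series": [[[0,0.04,0.4,0,0,0],[0,0.04,1,0,0,0],[0,0.04,1.5,0,0,0],[0,0.04,1.8,0,0,0],[0,0.04,1.93,0,0,0],[0,0.04,1.98,0,0,0],[0,0.04,2.03,0,0,0],[0,0.04,2.03,0,0,0]]]}}

```text
time_s: 17.13
tool_pos: [0.6846, -0.1593, 0.0442]
ee_rot: [0.0, 0.0, 1.0, -0.0]
contact_force: [0.6, 0.7, -1.0]
opening: 0.0612
grasp_force: 44.1
```

{"op": "servo_tool", "data": {"series": [[[0,-0.05,0.03,0,0,0],[0,-0.05,0.06,0,0,0],[0,-0.05,0.06,0,0,0]]]}}

```text
time_s: 17.38
tool_pos: [0.6847, -0.161, 0.043]
ee_rot: [0.001, 0.001, 1.0, -0.0]
contact_force: [-0.0, -1.2, 2.6]
opening: 0.0612
grasp_force: 44.5
```

{"op": "servo_tool", "data": {"series": [[[0,0,0,0,0,0],[0,0,0,0,0,0],[0,0,0,0,0,0],[0,0,0,0,0,0],[0,0,-0.5,0,0,0],[0,0,-1.5,0,0,0],[0,0,-3,0,0,0],[0,0,-4.5,0,0,0],[0,0,-6,0,0,0],[0,0,-7.2,0,0,0]]], "grip": -1}}

```text
time_s: 18.22
tool_pos: [0.6846, -0.1607, 0.2268]
ee_rot: [0.002, 0.001, 1.0, -0.001]
contact_force: [-0.2, 0.3, 0.3]
opening: 0.0851
grasp_force: 0.0
```

```bash
cat > c4.py <<'E'
from h import *
M=model("wrist"); p,d=manip.camera("wrist"); save(p,"w4.png"); W=cloud("wrist",d,M)
near=np.hypot(W[...,0]-.683,W[...,1]+.16)<.07
q=W[near&(W[...,2]>.065)&(W[...,2]<.078)]; print("box",len(q),rect(q),np.median(q[:,2]))
g=cv2.medianBlur(cv2.cvtColor(ortho(p,"wrist",.685,-.16,.045,m=M),cv2.COLOR_RGB2GRAY),5)
c=cv2.HoughCircles(g,cv2.HOUGH_GRADIENT_ALT,1,20,param1=60,param2=.3,minRadius=97,maxRadius=104)
if c is not None: print([(.775-y*.0005,-.07-x*.0005,r*.5) for x,y,r in c[0]])
E
python3 c4.py
```

```text
box 4243 [ 679.1 -160.5   62.2   91.5   89.9] 0.07102505553394972
```

{"op": "servo_tool", "data": {"series": [[[0,0.6,-0.2,0,0,0],[0,1.8,-0.4,0,0,0],[0.1,3.3,-0.4,0,0,0],[0.2,4.8,-0.4,0,0,0],[0.4,6.4,-0.4,0,0,0],[0.6,8,-0.4,0,0,0],[0.8,9.5,-0.4,0,0,0],[0.8,11,-0.4,0,0,0],[0.8,11.8,-0.4,0,0,0],[0.8,12.2,-0.4,0,0,0]]]}}

```text
time_s: 19.1
tool_pos: [0.6635, 0.1483, 0.2323]
ee_rot: [-0.0, -0.001, 1.0, 0.0]
contact_force: [0.9, -0.7, -0.1]
opening: 0.0855
grasp_force: 0.0
```

```bash
python3 w.py w5 vial stirrer cooling_block
cat > c5.py <<'E'
from h import *
p=cv2.cvtColor(cv2.imread("pics/w5.png"),cv2.COLOR_BGR2RGB); M=model("wrist"); W=cloud("wrist",np.load("d.npy"),M)
near=np.hypot(W[...,0]-.665,W[...,1]-.145)<.03
for a,b in((.094,.104),(.055,.094)):
    q=W[near&(W[...,2]>a)&(W[...,2]<b)]; print("vial",a,len(q),rect(q),np.median(q[:,2]))
near=np.hypot(W[...,0]-.665,W[...,1]-.145)<.1
m=near&(p.max(2)<70)&(W[...,2]>.038)&(W[...,2]<.052); m=cv2.morphologyEx(m.astype(np.uint8),2,np.ones((3,3)))
n,l,st,_=cv2.connectedComponentsWithStats(m); k=1+st[1:,4].argmax()
print("plate",m.sum(),rect([px2w("wrist",x,y,z=.045,m=M) for y,x in zip(*np.nonzero(l==k))]))
near=np.hypot(W[...,0]-.647,W[...,1]-.145)<.1
q=W[near&(W[...,2]>.04)&(W[...,2]<.05)]; print("stirrer all",rect(q))
save(np.hstack([ortho(p,"wrist",.66,.145,.045,m=M),ortho(p,"wrist",.46,.27,.018,m=M)]),"o5.png")
E
python3 c5.py
```

```text
tcp [0.6635 0.1483 0.2323] [-0.    -0.001  1.     0.   ] joints [0.11 0.6  0.34 1.31 0.   0.11] cam [0.586 0.149 0.375] axis [ 0.3   0.   -0.95]
vial tip 0.61 [ 0.462  0.268 -0.002] [350.   3.]
vial tip 0.58 [0.667 0.143 0.045] [249. 172.]
stirrer tip 0.88 [0.664 0.143 0.002] [249. 163.]
cooling_block tip 0.93 [ 0.459  0.272 -0.002] [353.   0.]
vial 0.094 344 [668.2 141.4  21.4  22.   89.8] 0.0985608856675018
vial 0.055 153 [661.8 141.7  22.3   9.9  84.6] 0.07802425528044281
plate 5891 [6.681e+02 1.426e+02 1.038e+02 1.010e+02 2.000e-01]
stirrer all [6.547e+02 1.412e+02 1.324e+02 1.045e+02 6.000e-01]
```

View pics/o5.png

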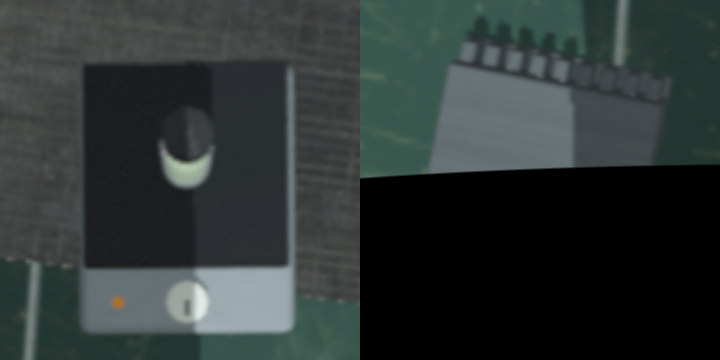

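{"op": "servo_tool", "data": {"series": [[[-0.18,-0.27,0.6,0,0,0],[-0.18,-0.27,1.8,0,0,0],[-0.18,-0.27,3.2,0,0,0],[-0.18,-0.27,4.6,0,0,0],[-0.18,-0.27,5.7,0,0,0],[-0.18,-0.27,6.4,0,0,0],[-0.18,-0.27,6.8,0,0,0],[-0.18,-0.27,7,0,0,0],[-0.18,-0.27,7,0,0,0]]]}}

```text
time_s: 20.05
tool_pos: [0.6691, 0.1365, 0.0569]
ee_rot: [-0.0, 0.001, 1.0, -0.0]
contact_force: [0.3, 1.2, 0.4]
opening: 0.0854
grasp_force: 0.0
```

{"op": "servo_tool", "data": {"series": [[[0,0,0,0,0,0],[0,0,0,0,0,0],[0,0,0,0,0,0],[0,0,0,0,0,0],[0,0,0,0,0,0],[0,0,0,0,0,0],[0,0,0,0,0,0],[0,0,0,0,0,0]]], "grip": 0.9, "newtons": 30}}

```text
time_s: 20.72
tool_pos: [0.6694, 0.1378, 0.058]
ee_rot: [0.0, 0.0, 1.0, 0.0]
contact_force: [-1.3, -0.2, 5.0]
opening: 0.0222
grasp_force: 29.3
```

{"op": "servo_tool", "data": {"series": [[[0,0,-0.6,0,0,0],[0,0,-1.8,0,0,0],[0.5,0.3,-3.1,0,0,0],[1.6,1,-4.2,0,0,0],[2.9,1.9,-5.2,0,0,0],[4.2,2.7,-5.8,0,0,0],[5.6,3.6,-6,0,0,0],[7,4.5,-6,0,0,0],[8,5.2,-6,0,0,0],[8.4,5.4,-6,0,0,0]]]}}

```text
time_s: 21.55
tool_pos: [0.4552, 0.275, 0.2077]
ee_rot: [-0.001, -0.001, 1.0, 0.0]
contact_force: [-0.4, 0.8, 0.5]
opening: 0.0221
grasp_force: 29.4
```

```bash
python3 w.py w6 vial cooling_block
cat > c6.py <<'E'
from h import *
p=cv2.cvtColor(cv2.imread("pics/w6.png"),cv2.COLOR_BGR2RGB); M=model("wrist"); W=cloud("wrist",np.load("d.npy"),M); s=manip.state()["tool_pos"]
near=np.hypot(W[...,0]-.46,W[...,1]-.272)<.082
m=near&(W[...,2]>.013)&(W[...,2]<.024)&(p.max(2)<190)
m=cv2.morphologyEx(m.astype(np.uint8),2,np.ones((5,5)))
n,l,st,_=cv2.connectedComponentsWithStats(m); k=1+st[1:,4].argmax()
print("block",rect(W[l==k]),rect([px2w("wrist",x,y,z=.018,m=M) for y,x in zip(*np.nonzero(l==k))]))
q=W[(np.hypot(W[...,0]-s[0],W[...,1]-s[1])<.02)&(W[...,2]>.15)&(W[...,2]<.21)]; print("vial lowest",q[:,2].min() if len(q) else None)
save(np.hstack([cv2.resize(p,None,fx=.8,fy=.8),cv2.resize(ortho(p,"wrist",.46,.27,.018,m=M),(307,307))]) if 0 else ortho(p,"wrist",.46,.27,.018,m=M),"o6.png")
E
python3 c6.py
```

```text
tcp [0.4552 0.275  0.2077] [-0.001 -0.001  1.     0.   ] joints [ 0.41  0.32 -0.18  1.08  0.    0.4 ] cam [0.378 0.276 0.35 ] axis [ 0.3   0.   -0.95]
vial tip 0.62 [0.451 0.275 0.192] [252. 226.]
vial tip 0.52 [ 0.467 -0.012  0.021] [ 35. 179.]
cooling_block tip 0.95 [ 0.46   0.27  -0.003] [249. 169.]
block [470.8 272.6 110.3 102.2  79.1] [470.1 272.5 109.5 101.4  78.9]
vial lowest 0.1950744214399609
```

View pics/o6.png

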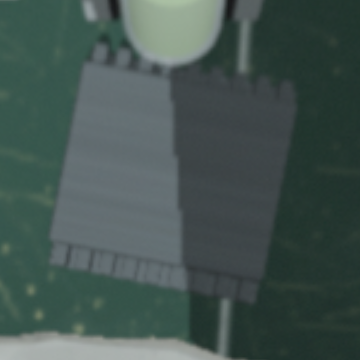

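{"op": "servo_tool", "data": {"series": [[[-0.39,-0.08,0.6,0,0,0],[-0.39,-0.08,1.8,0,0,0],[-0.39,-0.08,3.2,0,0,0],[-0.39,-0.08,4.6,0,0,0],[-0.39,-0.08,5.7,0,0,0],[-0.39,-0.08,6.4,0,0,0],[-0.39,-0.08,6.8,0,0,0],[-0.39,-0.08,6.9,0,0,0],[-0.39,-0.08,6.9,0,0,0]]]}}

```text
time_s: 22.45
tool_pos: [0.4698, 0.2703, 0.0345]
ee_rot: [-0.0, 0.001, 1.0, -0.0]
contact_force: [0.5, 0.5, 0.3]
opening: 0.0223
grasp_force: 29.4
```

{"op": "servo_tool", "data": {"series": [[[0.2,0.11,0,0,0,0],[0.2,0.11,0.06,0,0,0],[0.2,0.11,0.12,0,0,0],[0.2,0.11,0.12,0,0,0],[0.2,0.11,0.12,0,0,0]]]}}

```text
time_s: 22.87
tool_pos: [0.4642, 0.2738, 0.0323]
ee_rot: [0.0, 0.0, 1.0, 0.0]
contact_force: [-0.0, -0.6, -0.1]
opening: 0.0221
grasp_force: 29.4
```

{"op": "servo_tool", "data": {"series": [[[0,0,0.03,0,0,0],[0,0,0.06,0,0,0],[0,0,0.06,0,0,0]]]}}

```text
time_s: 23.12
tool_pos: [0.4643, 0.2738, 0.0309]
ee_rot: [0.0, 0.001, 1.0, 0.0]
contact_force: [-0.9, -0.2, 7.6]
opening: 0.0223
grasp_force: 30.2
```

{"op": "servo_tool", "data": {"series": [[[0,0,0,0,0,0],[0,0,0,0,0,0],[0,0,0,0,0,0],[0,0,0,0,0,0],[0,0,-0.5,0,0,0],[0,0,-1.5,0,0,0],[0,0,-3,0,0,0],[0,0,-4.5,0,0,0],[0,0,-6,0,0,0],[0,0,-7,0,0,0]]], "grip": -1}}

```text
time_s: 23.95
tool_pos: [0.4647, 0.2739, 0.2088]
ee_rot: [0.001, 0.001, 1.0, 0.001]
contact_force: [1.3, 1.2, -0.0]
opening: 0.0854
grasp_force: 0.0
```

```bash
cat > c7.py <<'E'
from h import *
M=model("wrist"); p,d=manip.camera("wrist"); save(p,"w7.png"); W=cloud("wrist",d,M)
q=W[(np.hypot(W[...,0]-.463,W[...,1]-.273)<.035)&(W[...,2]>.066)&(W[...,2]<.076)]; print("vial",len(q),rect(q),np.median(q[:,2]))
save(ortho(p,"wrist",.46,.27,.018,m=M),"o7.png")
E
python3 c7.py
```

```text
vial 350 [461.6 274.2  21.4  21.4  21.8] 0.07177311427034269
```

View pics/o7.png

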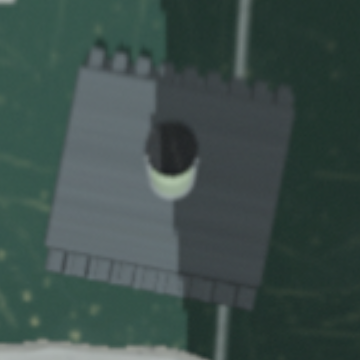

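{"op": "servo_tool", "data": {"series": [[[0,-0.6,-0.4,0,0,0],[0,-1.8,-0.8,0,0,0],[0,-3.4,-0.8,0,0,0],[0,-5,-0.8,0,0,0],[0,-6.6,-0.8,0,0,0],[0,-8.2,-0.8,0,0,0],[0,-9.8,-0.8,0,0,0],[0,-11.4,-0.8,0,0,0],[0,-13,-0.8,0,0,0],[0,-14.6,-0.8,0,0,0]]]}}

```text
time_s: 24.83
tool_pos: [0.4631, -0.0933, 0.2251]
ee_rot: [0.0, 0.001, 1.0, -0.0]
contact_force: [1.0, -0.2, 0.2]
opening: 0.0853
grasp_force: 0.0
```

{"op": "servo_tool", "data": {"series": [[[0,-1.5,0,0,0,0],[0,-2.9,0,0,0,0],[0,-4.2,0,0,0,0],[0,-5.2,0,0,0,0],[0,-5.9,0,0,0,0],[0,-6.2,0,0,0,0],[0,-6.4,0,0,0,0],[0,-6.4,0,0,0,0]]]}}

```text
time_s: 25.5
tool_pos: [0.4633, -0.2515, 0.225]
ee_rot: [-0.0, 0.001, 1.0, 0.0]
contact_force: [-0.2, 0.1, 0.3]
opening: 0.0856
grasp_force: 0.0
```

```bash
cat > c8.py <<'E'
from h import *
M=model("wrist"); s=manip.state(); p,d=manip.camera("wrist"); save(p,"w8.png"); W=cloud("wrist",d,M)
print(s["tool_pos"])
for a,b in((.086,.1),(.066,.086)):
    q=W[(np.hypot(W[...,0]-.466,W[...,1]+.253)<.035)&(W[...,2]>a)&(W[...,2]<b)]; print("dropper",len(q),rect(q),np.median(q[:,2]))
E
python3 c8.py
```

```text
[ 0.46334018 -0.25146783  0.22496033]
dropper 105 [ 4.652e+02 -2.525e+02  1.150e+01  1.070e+01  2.000e-01] 0.09245514025703323
dropper 179 [ 464.3 -252.5   20.3   18.4   89.2] 0.07239338960889374
```

{"op": "servo_tool", "data": {"series": [[[-0.09,-0.04,0.6,0,0,0],[-0.09,-0.04,1.8,0,0,0],[-0.09,-0.04,3.3,0,0,0],[-0.09,-0.04,4.8,0,0,0],[-0.09,-0.04,6,0,0,0],[-0.09,-0.04,6.9,0,0,0],[-0.09,-0.04,7.5,0,0,0],[-0.09,-0.04,7.8,0,0,0],[-0.09,-0.04,7.8,0,0,0]]]}}

```text
time_s: 26.3
tool_pos: [0.4649, -0.2507, 0.0291]
ee_rot: [-0.001, -0.0, 1.0, 0.001]
contact_force: [-1.0, 1.6, 1.0]
opening: 0.0855
grasp_force: 0.0
```

{"op": "servo_tool", "data": {"series": [[[0,0,0,0,0,0],[0,0,0,0,0,0],[0,0,0,0,0,0],[0,0,0,0,0,0],[0,0,0,0,0,0],[0,0,0,0,0,0],[0,0,0,0,0,0],[0,0,0,0,0,0]]], "grip": 0.9}}

```text
time_s: 26.97
tool_pos: [0.4662, -0.2527, 0.0312]
ee_rot: [0.001, 0.001, 1.0, -0.0]
contact_force: [-0.2, 1.1, 6.1]
opening: 0.0303
grasp_force: 29.2
```

{"op": "servo_tool", "data": {"series": [[[0,0,-0.5,0,0,0],[0,0,-1.6,0,0,0],[0,0,-3,0,0,0],[-0.3,0.5,-4,0,0,0],[-0.8,1.5,-4.4,0,0,0],[-1.4,2.8,-4.4,0,0,0],[-2.1,4.1,-4.4,0,0,0],[-2.8,5.4,-4.4,0,0,0],[-3.5,6.7,-4.4,0,0,0],[-4.1,8,-4.4,0,0,0]]]}}

```text
time_s: 27.8
tool_pos: [0.5693, -0.0509, 0.1407]
ee_rot: [0.0, 0.001, 1.0, -0.0]
contact_force: [-0.1, -0.4, -0.1]
opening: 0.0301
grasp_force: 29.9
```

{"op": "servo_tool", "data": {"series": [[[-0.7,1.3,0,0,0,0],[-1.3,2.6,0,0,0,0],[-2,3.9,0,0,0,0],[-2.6,5.1,0,0,0,0],[-3.2,6.2,0,0,0,0],[-3.6,7,0,0,0,0],[-3.9,7.5,0,0,0,0],[-4,7.8,0,0,0,0],[-4,7.8,0,0,0,0],[-4,7.8,0,0,0,0]]]}}

```text
time_s: 28.63
tool_pos: [0.6682, 0.142, 0.1402]
ee_rot: [-0.0, 0.0, 1.0, -0.0]
contact_force: [-1.1, -0.3, -0.0]
opening: 0.0304
grasp_force: 29.9
```

Descend 0.067 m (2.68 units).

{"op": "servo_tool", "data": {"series": [[[-0.02,0,0.4,0,0,0],[-0.02,0,1.1,0,0,0],[-0.02,0,1.8,0,0,0],[-0.02,0,2.3,0,0,0],[-0.02,0,2.5,0,0,0],[-0.02,0,2.6,0,0,0],[-0.02,0,2.65,0,0,0],[-0.02,0,2.65,0,0,0]]]}}

```text
time_s: 29.3
tool_pos: [0.6694, 0.142, 0.0745]
ee_rot: [0.0, 0.001, 1.0, 0.0]
contact_force: [0.2, 0.2, -1.0]
opening: 0.0302
grasp_force: 29.9
```

{"op": "servo_tool", "data": {"series": [[[0.02,0,0.03,0,0,0],[0.02,0,0.06,0,0,0],[0.02,0,0.09,0,0,0],[0.02,0,0.09,0,0,0]]]}}

```text
time_s: 29.63
tool_pos: [0.6689, 0.1425, 0.0723]
ee_rot: [0.0, 0.001, 1.0, 0.0]
contact_force: [0.3, 0.0, 1.9]
opening: 0.0302
grasp_force: 30.1
```

{"op": "servo_tool", "data": {"series": [[[0,0,0.02,0,0,0],[0,0,0.02,0,0,0],[0,0,0.02,0,0,0],[0,0,0.02,0,0,0],[0,0,0,0,0,0],[0,0,-0.5,0,0,0],[0,0,-1.5,0,0,0],[0,0,-3,0,0,0],[0,0,-4.5,0,0,0],[0,0,-6,0,0,0]]], "grip": -1}}

```text
time_s: 30.47
tool_pos: [0.6682, 0.1424, 0.2234]
ee_rot: [-0.0, 0.001, 1.0, -0.0]
contact_force: [1.3, -0.1, 0.3]
opening: 0.0854
grasp_force: 0.0
```

{"op": "servo_tool", "data": {"series": [[[0.5,0,-0.1,0,0,0],[1.5,0,-0.2,0,0,0],[3,0,-0.2,0,0,0],[4.5,0,-0.2,0,0,0],[6,0,-0.2,0,0,0],[7.2,0,-0.2,0,0,0],[7.8,0,-0.2,0,0,0],[8,0,-0.2,0,0,0],[8,0,-0.2,0,0,0]]]}}

```text
time_s: 31.22
tool_pos: [0.4681, 0.1427, 0.2274]
ee_rot: [0.0, 0.0, 1.0, 0.0]
contact_force: [0.5, -0.0, -0.5]
opening: 0.0852
grasp_force: 0.0
```

```bash
cat > c9.py <<'E'
from h import *
M=model("wrist"); p,d=manip.camera("wrist"); save(p,"w9.png"); W=cloud("wrist",d,M)
for n,x,y,a,b in(("petri",.463,-.013,.028,.038),("dropper bulb",.668,.142,.12,.142),("vial",.463,.274,.066,.076),("box",.683,-.16,.066,.076)):
    q=W[(np.hypot(W[...,0]-x,W[...,1]-y)<.07)&(W[...,2]>a)&(W[...,2]<b)]; print(n,len(q),rect(q) if len(q)>5 else 0)
for n in "petri","dropper","vial","slide_box":
    for r in manip.tip_of("wrist",n)[:2]: print(n,round(r["score"],2),np.round(r["centre"],3))
E
python3 c9.py
```

```text
petri 1880 [463.  -12.   62.6  62.4  21.6]
dropper bulb 0 0
vial 313 [461.6 273.6  21.8  21.4  12.8]
box 611 [ 648.9 -175.6   38.6   76.7   44.5]
petri 0.85 [ 0.465 -0.014  0.021]
dropper 0.59 [0.67  0.141 0.044]
vial 0.84 [0.459 0.275 0.018]
```

View pics/w9.png

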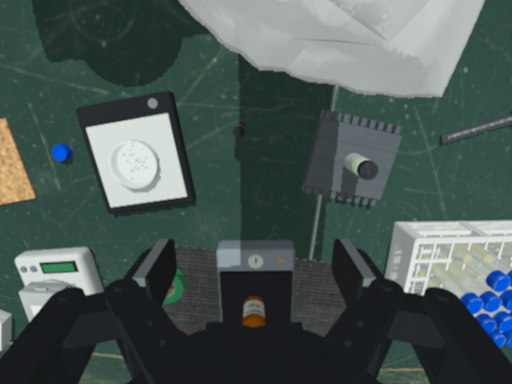

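Petri is on the panel (135,165), the vial on the block (360,165), the dropper on the stirrer (253,312), and the box on the balance (50,295). I'll take one last scene view to check that everything is upright.

Run:
```python
from h import *
p,_=manip.camera("scene"); save(cv2.resize(p[120:260,130:400],None,fx=2.8,fy=2.8),"s10.png")
```

```text
(no output)
```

View pics/s10.png

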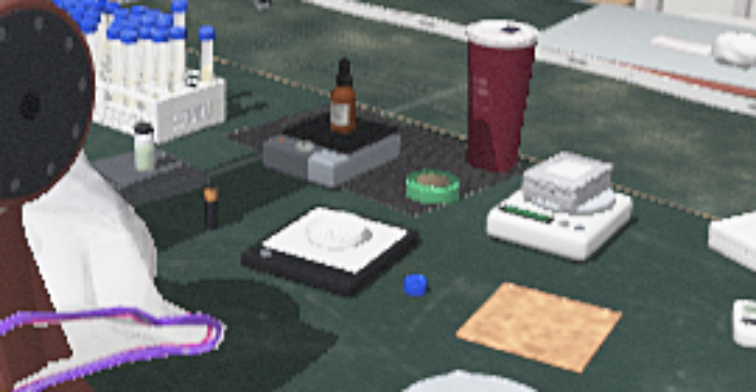

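All four are upright and in place: dropper (343,105), vial (144,145), petri (338,232), box (567,180). The mat is empty.

```bash
python3 -c "
from cell import manip
print(manip.finish_job())"
```

```text
the job is handed in; nothing more can be done
None
```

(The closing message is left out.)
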